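Shut the loaded food warmer

TASK

A box of stew is waiting in one of the two small steel warmers. Push that warmer's door shut until it snaps past its roller catch and stays flush when you let go. Leave the empty warmer's door standing open.

Things in the scene. Friction and masses are not known exactly. Their poses are not given: they have to be found in the camera images.
- stew_warmer: loaded one of two like steel counter warmers (box of stew inside), fixed, 216 deep, 220 wide, 180 mm high, clear roof pane. Origin: centre of underside. Its open front faces its own -x; z up. Door's vertical hinge axis at x -108, y +108 mm. Shut, the door reaches from there 220 mm towards -y, outer face 18 mm in front of the axis, 32 to 180 mm above the table
- stew_door (a joint): hinge angle of its glazed steel-framed door, rad: 0 shut, grows as it swings out to -x; starts 0.65 to 1.05. Swings easily, stays where left. Face smooth above 125 mm; lower, a bar handle stands 35 mm out, 206 mm from the hinge. From about 0.1 a sprung roller resists: 5 to 8 N near the free edge to pass; below 0.03 it pulls the door to 0 and holds it on a rigid stop
- empty_warmer: the other warmer, alike in every way but with nothing inside; origin, axes and door measures as for the loaded one
- empty_door (a joint): hinge angle of the empty warmer's door, rad, same build and sense; open 0.65 to 1.05 at the start, to be left standing open

How it is judged:
At the end, for the whole second after the job is handed in: The loaded warmer's door is home on its catch (hinge angle under 0.035 rad, about 2 degrees) and at rest, and the empty warmer's door still stands open by more than 0.5 rad (value of joint stew_door below 0.035 rad and velocity of joint stew_door between -0.05 and 0.05 rad/s and value of joint empty_door above 0.5 rad); the robot touches nothing.
It also fails if it takes over 32 s, if anything falls off the work surface, if the arm or the gripper's body presses on something with over 40 N, if the wrist force passes 120 N, or if a joint passes its speed limit or range.

ROBOT

A 6-joint arm with a two-finger parallel gripper is mounted at the origin on a cart in front of the work surface, level with it; the furniture and walls round the work are solid. World frame = base frame: x ahead of the robot, y to its left, z up, the work surface at z = 0. Lengths are in m, angles in rad, forces in N, time in s.
With the tool pointing down it reaches from about 0.275 to 0.975 m from the base axis. Payload 8.4 kg.
Tool frame: the origin (TCP) lies where the fingers leave the gripper's body, on its centre line; the fingertips stand 88 mm ahead of it and the grasp point (between the pads) lies 69 mm ahead of it; z points along the fingers, y is the line along which they close (so a half turn about z gives the same grasp; the last joint's range is limited). The gripper opens to 92 mm and grips with 3 to 60 N. Pads are 20 mm wide; open, the fingers measure 128 mm over their backs; the gripper's body (75 mm by 189 mm) begins 69 mm behind the grasp point.
Start: joints at [-0.002, 0.353, 1.633, -0, 1.155, -0.002], TCP at [0.625, -0, 0.303] pointing down, gripper open.
Joint ranges: [-2.63, 2.63], [-0.92, 2.1], [0.06, 2.66], [-1.3, 4.44], [0, 2.69], [-3.02, 3.02]. Speed limits (rad/s): [2.22, 2.22, 2.79, 3.14, 3.14, 3.14].

INTERFACE

Orientations are given as a unit quaternion [x, y, z, w].
In Python, from rig import * gives the robot as it stands.
- The arm moves only by the tool step_arm, never from a script. Its argument "deltas" is a list of rows, each an object with "travel": the shift along the tool's x, y, z in cm, a list of three; "rotation": the turn, a rotation vector about the tool's x, y, z in degrees, a list of three; "hand": the finger opening in cm, from 0 to 9.19. A call has 1 to 12 rows; each row is the pose to reach, as a shift and turn from the pose commanded when the call began, along the tool's axes at that moment; what a row does not reach only later rows make up. A row lasts 1/10 s, in which the tool goes at most 50 mm and 8.59 degrees, less where a joint would pass 70% of its speed; a pose out of reach is approached as far as the arm can. A call with a gripper value outside its range is refused whole. The fingers move at their own pace and stop on an object; "newtons" is the grip in N (left out, the last holds). Time passes only in rows, so rows that repeat a pose let the fingers close. It gives the time, the measured TCP pose, the force, the opening and the grip force at its end, in the units of the state.
- state(): the state, without advancing time (a new reading comes with each control period).
- capture(name): name is "scene" or "side" or "wrist"; returns the picture (384x512x3 uint8, red, green, blue); there is no depth.
- camera_model(name): a dict with "mtx" (3x3 intrinsics, pixels), "dist" ([k1, k2, p1, p2, k3] as OpenCV has them; the pictures are not rectified), "world_to_cam" (4x4, takes a point from world to camera coordinates). Camera axes: x right, y down, z forward; pixel columns grow to the right and rows downward; lengths in m; the calibration is good to about 2 mm. A picture is of the moment at which its call begins: read the wrist's pose just before it. camera_model takes no time and is no camera call; for the wrist camera it gives the pose at the moment of the call.
- sign_off(): hands the job in; it is judged then, once.
The state is a dict: "t": time; "q": joint angles; "joint_vel": joint speeds; "joint_torque": joint torques, N m; "tool_pos": TCP position; "tcp_rot": TCP orientation; "ft_force": force on the tool from outside, world axes, zero at the start; "ft_torque": the same for the moment, N m; "gripper_width": opening from 0.0 (shut) to 1.0 (fully open); "gripper_force": force on a finger pad.
Only numpy, scipy, OpenCV 4.12 (cv2) and the standard library are available. Lean on these libraries where they do the work, as an engineer would, in place of code of your own. Each camera call takes 0.05 s, during which the arm holds its last target. There are 200 camera calls.

## Working session

There is one attempt and no reset: what is moved stays moved. The work goes in short steps, Python scripts to look and compute and a tool call to move; the robot and the scene stay as the last step left them, time stands still between calls to the robot, and variables do not carry over. Pictures are saved under pics/ and viewed, at most 10 in all, crops included, and the job is handed in when it is done.

Besides the shell and the picture viewer there is one more tool, called after "Call:" in YAML: its name, and indented under it one key for each argument. step_arm: Moves the arm, as the interface text tells. Its arguments: {"type":"object","properties":{"deltas":{"type":"array","items":{"type":"object","properties":{"travel":{"type":"array","items":{"type":"number"}},"rotation":{"type":"array","items":{"type":"number"}},"hand":{"type":"number"}}}},"newtons":{"type":"number"}},"required":["deltas"]}

```bash
mkdir -p pics; python3 - <<'E'
from rig import *
import cv2
for n in ["scene","side"]:
    cv2.imwrite(f"pics/{n}0.png",cv2.resize(capture(n)[:,:,::-1],(800,600)))
    m=camera_model(n);print(n,m)
print(state()["t"],state()["tcp_rot"])
E
```

```text
scene {'mtx': array([[408.65936955,   0.        , 253.91121307],
       [  0.        , 408.65936955, 189.54012018],
       [  0.        ,   0.        ,   1.        ]]), 'dist': array([0.00846328, 0.        , 0.        , 0.        , 0.        ]), 'world_to_cam': array([[-0.95357091,  0.30025054,  0.02349767,  0.60648966],
       [ 0.12151465,  0.45496026, -0.88218215, -0.10542287],
       [-0.27556618, -0.83836792, -0.47032171,  1.38105997],
       [ 0.        ,  0.        ,  0.        ,  1.        ]])}
side {'mtx': array([[384.49506891,   0.        , 256.84529011],
       [  0.        , 384.49506891, 192.98537834],
       [  0.        ,   0.        ,   1.        ]]), 'dist': array([-0.10791554,  0.        ,  0.        ,  0.        ,  0.        ]), 'world_to_cam': array([[ 0.73697815, -0.6755052 , -0.02357819, -0.40267197],
       [-0.41997181, -0.43030036, -0.79904022,  0.36077422],
       [ 0.52961013,  0.59877736, -0.6008151 ,  0.44801611],
       [ 0.        ,  0.        ,  0.        ,  1.        ]])}
0.1 [ 7.07110027e-01  7.07103271e-01 -4.29686083e-04 -4.35077671e-04]
```

View pics/scene0.png

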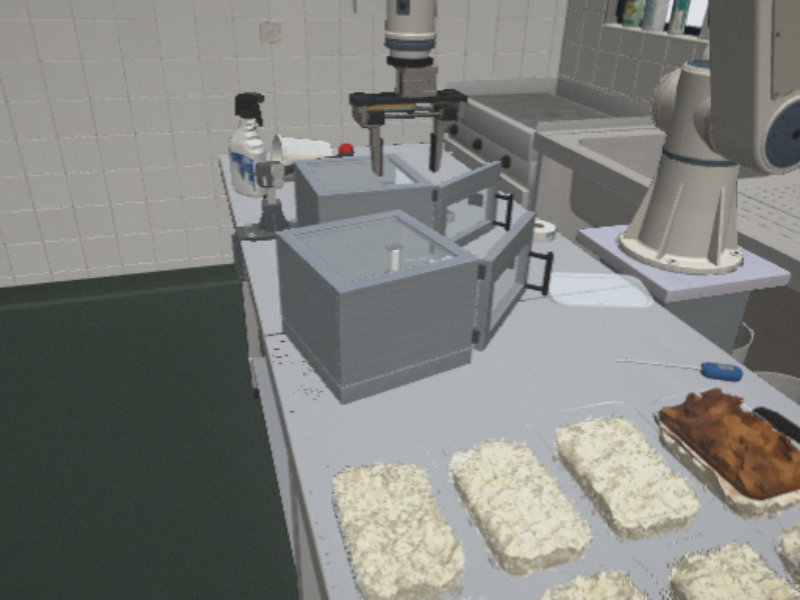

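View pics/side0.png

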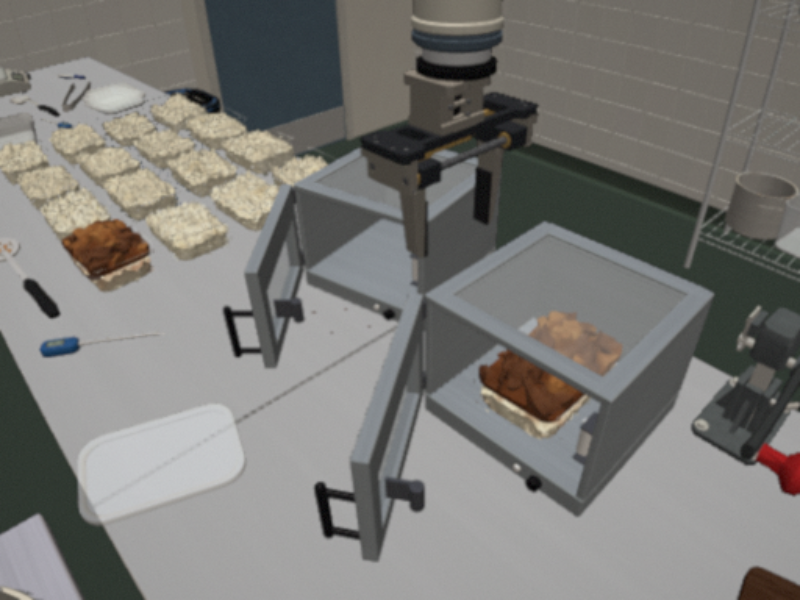

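The side view shows the stew in the near (−y) warmer. Its roof corners are at about (427,297), (607,393), (712,295) and (547,224), and its door's free top edge is near (365,462). The far warmer looks empty. I'll locate both by fitting to the known size.

```bash
cat > h.py <<'E'
from rig import *
import cv2, numpy as np
def ray(n,uv):
    m=camera_model(n);W=m["world_to_cam"];R,t=W[:3,:3],W[:3,3]
    p=cv2.undistortPoints(np.array([[uv]],float)/1.5625,m["mtx"],m["dist"])[0,0]
    return -R.T@t, R.T@np.array([*p,1])
def atz(n,uv,z):
    c,d=ray(n,uv); return c+d*(z-c[2])/d[2]
def proj(n,P):
    m=camera_model(n);W=m["world_to_cam"]
    return cv2.projectPoints(np.array(P,float),cv2.Rodrigues(W[:3,:3])[0],W[:3,3],m["mtx"],m["dist"])[0][:,0]*1.5625
E
python3 - <<'E'
from h import *
for nm,uv in dict(FL=(427,297),FR=(607,393),BR=(712,295),BL=(547,224),doorfree=(363,462),doorfree_in=(380,466),doorbot=(370,558),eFL=(297,187),edoor=(255,275),FRbot=(578,515)).items():
    print(nm,atz("side",uv,0.032 if nm=="doorbot" else 0 if nm=="FRbot" else .18).round(3))
P=[atz("side",u,.18) for u in [(427,297),(607,393),(712,295),(547,224),(363,462)]]
print(proj("scene",P).round())
P=[atz("scene",u,.18) for u in [(297,163),(435,187),(502,163),(277,233),(345,290),(479,262),(395,212),(533,212)]]
print(np.round(P,3)); print(proj("side",P).round())
E
```

```text
FL [ 0.56  -0.031  0.18 ]
FR [ 0.573 -0.236  0.18 ]
BR [ 0.776 -0.237  0.18 ]
BL [ 0.771 -0.027  0.18 ]
doorfree [ 0.378 -0.147  0.18 ]
doorfree_in [ 0.385 -0.159  0.18 ]
doorbot [ 0.378 -0.142  0.032]
eFL [0.611 0.279 0.18 ]
edoor [0.453 0.13  0.18 ]
FRbot [ 0.576 -0.24   0.   ]
[[434. 181.]
 [394. 152.]
 [297. 158.]
 [320. 191.]
 [497. 158.]]
[[ 0.782 -0.2    0.18 ]
 [ 0.569  0.001  0.18 ]
 [ 0.385 -0.109  0.18 ]
 [ 0.87   0.145  0.18 ]
 [ 0.816  0.346  0.18 ]
 [ 0.623  0.313  0.18 ]
 [ 0.676  0.104  0.18 ]
 [ 0.458  0.158  0.18 ]]
[[683. 278.]
 [412. 280.]
 [339. 429.]
 [493. 160.]
 [377. 134.]
 [290. 177.]
 [418. 213.]
 [246. 263.]]
```

```bash
python3 - <<'E'
import cv2
a=cv2.imread("pics/side0.png")[200:580,210:730]; b=cv2.imread("pics/scene0.png")[130:320,270:570]
cv2.imwrite("pics/c1.png",cv2.resize(a,(800,585),interpolation=3))
E
```

```text
(no output)
```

View pics/c1.png

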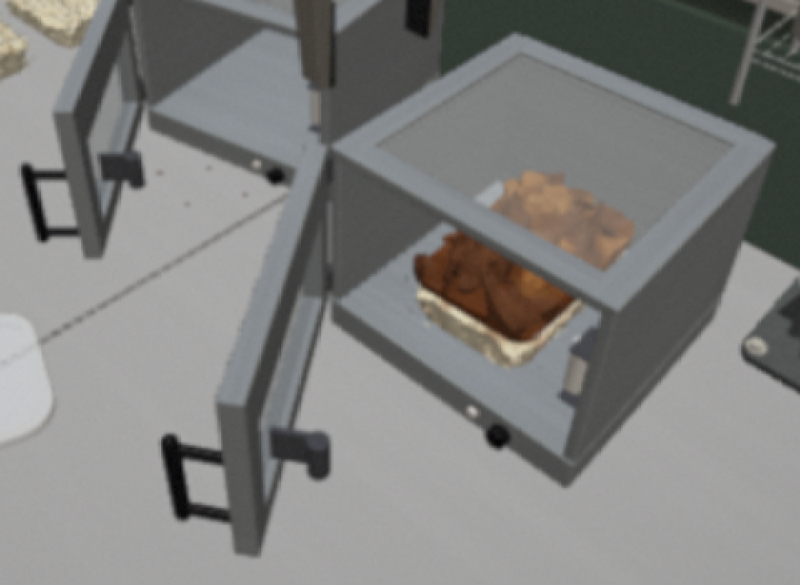

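```bash
cat >> h.py <<'E'
def geo(p):
    x,y,w,a=p
    d=np.array([-np.sin(a),-np.cos(a)]);n=np.array([-np.cos(a),np.sin(a)]);H=np.array([-.108,.108])
    L=np.array([[-.108,.11],[-.108,-.11],[.108,-.11],[.108,.11],H+.22*d+.018*n,H+.22*d])
    R=np.array([[np.cos(w),-np.sin(w)],[np.sin(w),np.cos(w)]])
    return np.c_[L@R.T+[x,y],np.full(6,.18)],R@H+[x,y],R@d,R@n
E
python3 - <<'E'
from h import *
from scipy.optimize import least_squares as ls
obs=np.array([(426,295.5),(613,400),(714,296),(546,221),(351,462),(368,464)])
f=ls(lambda p:(proj("side",geo(p)[0])-obs).ravel(),[.67,-.13,0,.8])
print(f.x.round(3),f.fun.reshape(-1,2).round(1));P,H,d,n=geo(f.x)
print(P.round(3),H,d,n);print(proj("scene",P).round())
# empty: side FL, door outer/inner free; scene roof corners
o1=np.array([(297,187),(247,273),(267,276)]);o2=np.array([(479,262),(277,233),(345,290),(395,212)])
g=ls(lambda p:np.r_[(proj("side",geo(p)[0])[[0,4,5]]-o1).ravel(),(proj("scene",geo(p)[0])[[0,2,3,1]]-o2)[[0,1,2,3]].ravel()],[.7,.2,0,.8])
print(g.x.round(3),g.fun.reshape(-1,2).round(1),geo(g.x)[0].round(3))
b=cv2.imread("pics/scene0.png")
for q in (f.x,g.x):
    for u in proj("scene",geo(q)[0]): cv2.circle(b,tuple(int(v) for v in u.round()),2,(0,0,255),-1)
cv2.imwrite("pics/c2.png",cv2.resize(b[130:320,250:570],(800,475),interpolation=3))
E
```

```text
[ 0.672 -0.132  0.029  0.99 ] [[-1.9 -1.3]
 [-0.1  2.5]
 [ 2.9 -3. ]
 [-0.9 -0.8]
 [-2.9 -1.2]
 [ 3.   0.7]]
[[ 0.561 -0.025  0.18 ]
 [ 0.567 -0.245  0.18 ]
 [ 0.783 -0.239  0.18 ]
 [ 0.777 -0.019  0.18 ]
 [ 0.37  -0.139  0.18 ]
 [ 0.38  -0.153  0.18 ]] [ 0.56086167 -0.02741784] [-0.81993046 -0.57246314] [-0.57246314  0.81993046]
[[434. 182.]
 [395. 150.]
 [293. 158.]
 [318. 192.]
 [502. 159.]
 [494. 157.]]
[0.743 0.213 0.266 1.   ] [[-5.5 -2.4]
 [ 2.   0.5]
 [-2.  -2.9]
 [ 2.1 -7.6]
 [-4.9 -2.1]
 [-1.4  0.7]
 [ 0.5 -5.7]] [[0.61  0.291 0.18 ]
 [0.667 0.079 0.18 ]
 [0.876 0.135 0.18 ]
 [0.818 0.348 0.18 ]
 [0.449 0.138 0.18 ]
 [0.463 0.126 0.18 ]]
```

View pics/c2.png

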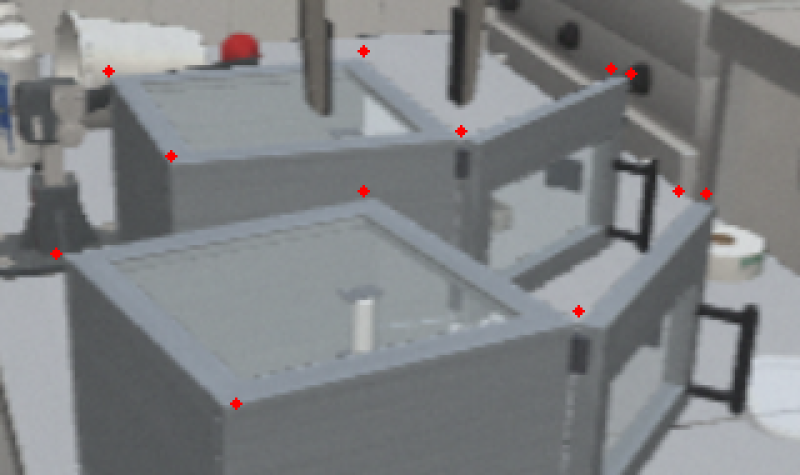

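```bash
python3 - <<'E'
from h import *
p=[.672,-.132,.029,.99]
print(state()["tool_pos"])
for a,cl in [(.99,.04),(.99,0)]+[(x,0) for x in np.arange(.9,-.16,-.1)]+[(.05,0),(-.05,0)]:
    _,H,d,n=geo(p[:3]+[a])
    c=H+.19*d+(.018+.018*abs(n[0])+.010*abs(n[1])+cl)*n
    D=(c-[.625,0])*100
    print(round(a,2),"xy",c.round(3),"travel",D[1].round(1),D[0].round(1))
E
```

```text
[ 6.24666991e-01 -3.04488442e-06  3.02053442e-01]
0.99 xy [ 0.361 -0.073] travel -7.3 -26.4
0.99 xy [ 0.384 -0.106] travel -10.6 -24.1
0.9 xy [ 0.392 -0.121] travel -12.1 -23.3
0.8 xy [ 0.401 -0.137] travel -13.7 -22.4
0.7 xy [ 0.413 -0.152] travel -15.2 -21.2
0.6 xy [ 0.426 -0.166] travel -16.6 -19.9
0.5 xy [ 0.44  -0.179] travel -17.9 -18.5
0.4 xy [ 0.456 -0.19 ] travel -19.0 -16.9
0.3 xy [ 0.473 -0.2  ] travel -20.0 -15.2
0.2 xy [ 0.492 -0.208] travel -20.8 -13.3
0.1 xy [ 0.511 -0.214] travel -21.4 -11.4
0.0 xy [ 0.53  -0.218] travel -21.8 -9.5
-0.1 xy [ 0.549 -0.22 ] travel -22.0 -7.6
0.05 xy [ 0.521 -0.216] travel -21.6 -10.4
-0.05 xy [ 0.539 -0.219] travel -21.9 -8.6
```

Call:
step_arm:
  deltas:
    - {"travel":[-1,-4,0],"hand":0}
    - {"travel":[-2.2,-8.5,0],"hand":0}
    - {"travel":[-3.4,-13,0],"hand":0}
    - {"travel":[-4.6,-17.5,0],"hand":0}
    - {"travel":[-5.8,-22,0],"hand":0}
    - {"travel":[-7,-27,0],"hand":0}
    - {"travel":[-7,-27,0],"hand":0}
    - {"travel":[-7,-27,2.5],"hand":0}
    - {"travel":[-7,-27,5],"hand":0}
    - {"travel":[-7,-27,7],"hand":0}
    - {"travel":[-7,-27,7],"hand":0}
    - {"travel":[-7,-27,7],"hand":0}
  newtons: 40

```text
invalid input at $.deltas[0]: expected keys travel, rotation, hand
```

```bash
python3 - <<'E'
from h import *
s=state();print(s["t"],s["tool_pos"],s["ft_force"],s["gripper_width"])
a=capture("side")[:,:,::-1];cv2.imwrite("pics/s1.png",cv2.resize(a,(800,600)))
E
```

```text
0.1 [ 6.24666991e-01 -3.04488442e-06  3.02053442e-01] [-0.22924993  0.09738936 -0.12021798] 1.0013998195711256
```

View pics/s1.png

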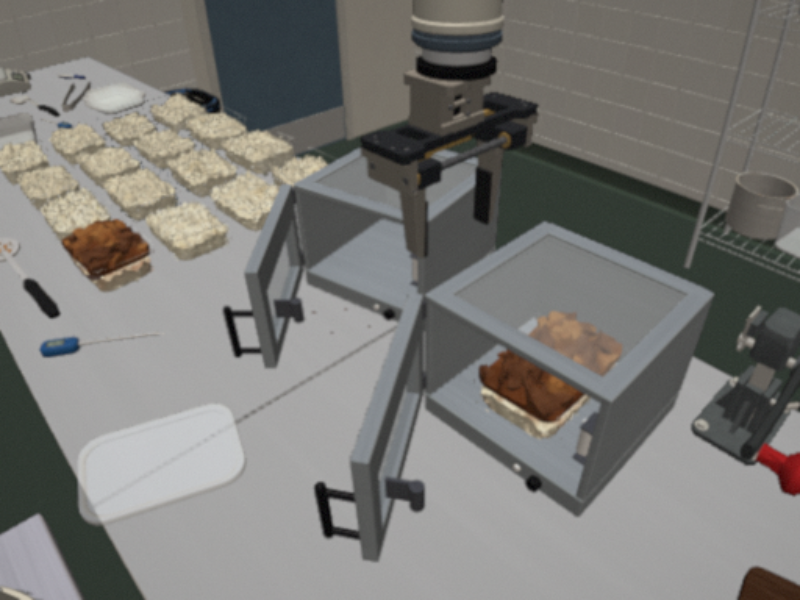

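The move was refused because each row also needs a rotation, so the scene hasn't changed. I'll send it again with rotations.

Call:
step_arm:
  deltas:
    - {"travel":[-1,-4,0],"rotation":[0,0,0],"hand":0}
    - {"travel":[-2.2,-8.5,0],"rotation":[0,0,0],"hand":0}
    - {"travel":[-3.4,-13,0],"rotation":[0,0,0],"hand":0}
    - {"travel":[-4.6,-17.5,0],"rotation":[0,0,0],"hand":0}
    - {"travel":[-5.8,-22,0],"rotation":[0,0,0],"hand":0}
    - {"travel":[-7,-27,0],"rotation":[0,0,0],"hand":0}
    - {"travel":[-7,-27,0],"rotation":[0,0,0],"hand":0}
    - {"travel":[-7,-27,2.5],"rotation":[0,0,0],"hand":0}
    - {"travel":[-7,-27,5],"rotation":[0,0,0],"hand":0}
    - {"travel":[-7,-27,7],"rotation":[0,0,0],"hand":0}
    - {"travel":[-7,-27,7],"rotation":[0,0,0],"hand":0}
    - {"travel":[-7,-27,7],"rotation":[0,0,0],"hand":0}
  newtons: 40

```text
t: 1.35
tool_pos: [0.3552, -0.07, 0.2329]
tcp_rot: [0.707, 0.707, -0.0, -0.0]
ft_force: [0.3, -0.1, 0.0]
gripper_width: -0.001
gripper_force: 0.0
```

```bash
python3 - <<'E'
from h import *
s=state();print(s["t"],s["tool_pos"],s["ft_force"],s["gripper_width"])
a=capture("side")[:,:,::-1];cv2.imwrite("pics/s2.png",cv2.resize(a,(800,600)))
E
```

```text
1.35 [ 0.35524953 -0.06998575  0.23292179] [ 0.34921916 -0.0786724   0.04312434] -0.0010545116977139096
```

View pics/s2.png

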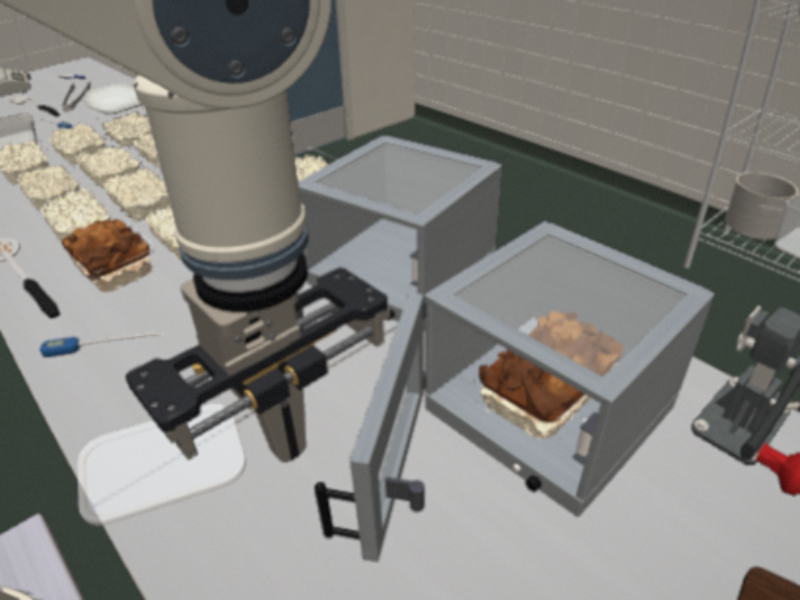

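The fingers are closed beside the outer face of the stew door, clear of the handle, and the other warmer is visibly empty. Next I'll sweep the door most of the way.

Call:
step_arm:
  deltas:
    - {"travel":[-2,1.5,0],"rotation":[0,0,0],"hand":0}
    - {"travel":[-3.6,2.9,0],"rotation":[0,0,0],"hand":0}
    - {"travel":[-5.1,3.7,0],"rotation":[0,0,0],"hand":0}
    - {"travel":[-6.7,4.6,0],"rotation":[0,0,0],"hand":0}
    - {"travel":[-8.2,5.8,0],"rotation":[0,0,0],"hand":0}
    - {"travel":[-9.6,7.1,0],"rotation":[0,0,0],"hand":0}
    - {"travel":[-10.9,8.5,0],"rotation":[0,0,0],"hand":0}
    - {"travel":[-12,10.1,0],"rotation":[0,0,0],"hand":0}
    - {"travel":[-13,11.8,0],"rotation":[0,0,0],"hand":0}
    - {"travel":[-13.5,12.7,0],"rotation":[0,0,0],"hand":0}
    - {"travel":[-13.5,12.7,0],"rotation":[0,0,0],"hand":0}

```text
t: 2.5
tool_pos: [0.4829, -0.2058, 0.2328]
tcp_rot: [0.707, 0.707, 0.0, 0.0]
ft_force: [-1.2, -0.3, 0.1]
gripper_width: 0.004
gripper_force: 0.0
```

```bash
python3 - <<'E'
from h import *
s=state();print(s["t"],s["tool_pos"],s["ft_force"])
a=capture("side")[:,:,::-1];cv2.imwrite("pics/s3.png",cv2.resize(a,(800,600)))
E
```

```text
2.5 [ 0.48290394 -0.20582735  0.23281212] [-1.1510022  -0.289348    0.05547773]
```

View pics/s3.png

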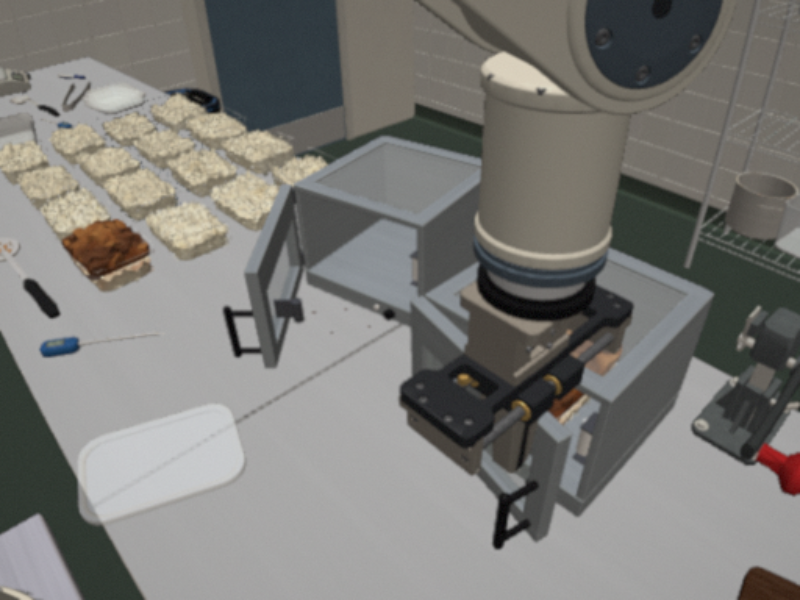

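The door has swung nearly shut, to about 0.25 rad, and the empty door hasn't moved. I'll push towards the catch more slowly.

Call:
step_arm:
  deltas:
    - {"travel":[-0.3,1,0],"rotation":[0,0,0],"hand":0}
    - {"travel":[-0.5,2,0],"rotation":[0,0,0],"hand":0}
    - {"travel":[-0.7,2.7,0],"rotation":[0,0,0],"hand":0}
    - {"travel":[-0.9,3.3,0],"rotation":[0,0,0],"hand":0}
    - {"travel":[-1,3.9,0],"rotation":[0,0,0],"hand":0}
    - {"travel":[-1,4.3,0],"rotation":[0,0,0],"hand":0}
    - {"travel":[-1,4.3,0],"rotation":[0,0,0],"hand":0}

```text
t: 3.25
tool_pos: [0.5258, -0.2152, 0.2327]
tcp_rot: [0.707, 0.707, 0.0, 0.001]
ft_force: [0.2, -0.4, -0.0]
gripper_width: 0.002
gripper_force: 0.0
```

Call:
step_arm:
  deltas:
    - {"travel":[0,0.2,0],"rotation":[0,0,0],"hand":0}
    - {"travel":[0,0.4,0],"rotation":[0,0,0],"hand":0}
    - {"travel":[0,0.4,0],"rotation":[0,0,0],"hand":0}

```text
t: 3.55
tool_pos: [0.5293, -0.215, 0.2328]
tcp_rot: [0.707, 0.707, 0.0, 0.0]
ft_force: [-0.1, 0.9, -0.7]
gripper_width: 0.007
gripper_force: 0.0
```

Call:
step_arm:
  deltas:
    - {"travel":[0,0.2,0],"rotation":[0,0,0],"hand":0}
    - {"travel":[0,0.4,0],"rotation":[0,0,0],"hand":0}
    - {"travel":[0,0.4,0],"rotation":[0,0,0],"hand":0}

```text
t: 3.85
tool_pos: [0.5333, -0.215, 0.2327]
tcp_rot: [0.707, 0.707, 0.0, 0.0]
ft_force: [-0.4, 1.0, -0.7]
gripper_width: 0.005
gripper_force: 0.0
```

Call:
step_arm:
  deltas:
    - {"travel":[0,0.2,0],"rotation":[0,0,0],"hand":0}
    - {"travel":[0,0.4,0],"rotation":[0,0,0],"hand":0}
    - {"travel":[0,0.4,0],"rotation":[0,0,0],"hand":0}

```text
t: 4.15
tool_pos: [0.5347, -0.215, 0.2325]
tcp_rot: [0.707, 0.707, -0.002, -0.002]
ft_force: [-12.0, -1.2, 8.1]
gripper_width: 0.009
gripper_force: 6.6
```

```bash
python3 - <<'E'
from h import *
s=state();print(s["t"],s["tool_pos"],s["ft_force"])
a=capture("side")[:,:,::-1];a=cv2.resize(a,None,fx=1.5625,fy=1.5625)[200:575,300:800]
cv2.imwrite("pics/s4.png",cv2.resize(a,(800,600)))
E
```

```text
4.15 [ 0.53466361 -0.21497489  0.23249341] [-12.00008602  -1.15211447   8.12399502]
```

View pics/s4.png

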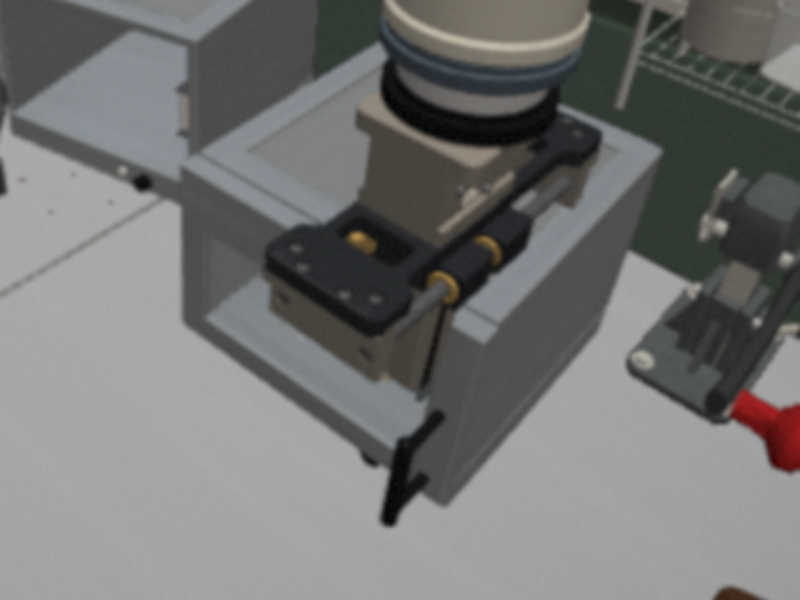

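The door looks flush, and 12 N on a stiff stop is more than the roller's 5 to 8 N. I'll back off and raise the arm.

Call:
step_arm:
  deltas:
    - {"travel":[0,-2,0],"rotation":[0,0,0],"hand":0}
    - {"travel":[0,-5,0],"rotation":[0,0,0],"hand":0}
    - {"travel":[0,-8,0],"rotation":[0,0,0],"hand":0}
    - {"travel":[0,-10,-2],"rotation":[0,0,0],"hand":0}
    - {"travel":[0,-12,-6],"rotation":[0,0,0],"hand":0}
    - {"travel":[0,-12,-10],"rotation":[0,0,0],"hand":0}
    - {"travel":[0,-12,-14],"rotation":[0,0,0],"hand":0}
    - {"travel":[0,-12,-14],"rotation":[0,0,0],"hand":0}
    - {"travel":[0,-12,-14],"rotation":[0,0,0],"hand":0}

```text
t: 5.1
tool_pos: [0.4172, -0.2151, 0.3734]
tcp_rot: [0.707, 0.707, 0.0, 0.001]
ft_force: [-0.7, 0.3, -0.4]
gripper_width: 0.003
gripper_force: 0.0
```

```bash
python3 - <<'E'
from h import *
s=state();print(s["t"],s["tool_pos"],s["ft_force"])
a=capture("side")[:,:,::-1]
cv2.imwrite("pics/s5.png",cv2.resize(a,(800,600)))
E
```

```text
5.1 [ 0.41723636 -0.21510722  0.3733864 ] [-0.74405572  0.34956598 -0.35062696]
```

View pics/s5.png

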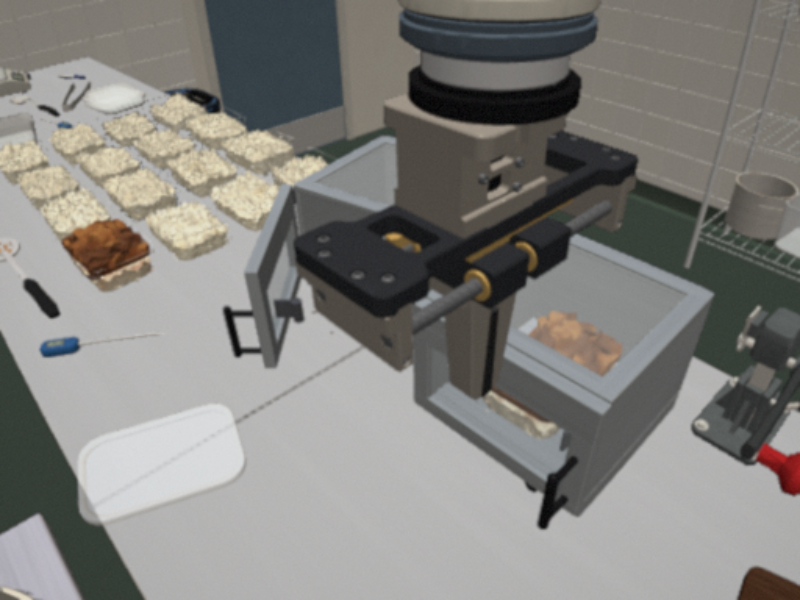

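After release the handle foot stays at about (545,524), the same as under load. One last enlarged check of the front-right corner against the predicted door positions before I hand in.

```bash
python3 - <<'E'
from h import *
b=cv2.imread("pics/s5.png")
b=cv2.resize(b[360:540,480:700],(792,600)[0:2],interpolation=3)
k=792/220;ky=600/180
for a,c in [(0,(0,255,0)),(.06,(0,255,255)),(.12,(0,0,255))]:
    P=geo([.672,-.132,.029,a])[0][4:]
    for u in proj("side",P): cv2.circle(b,(int((u[0]-480)*k),int((u[1]-360)*ky)),4,c,-1)
cv2.imwrite("pics/s6.png",b)
E
```

```text
(no output)
```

View pics/s6.png

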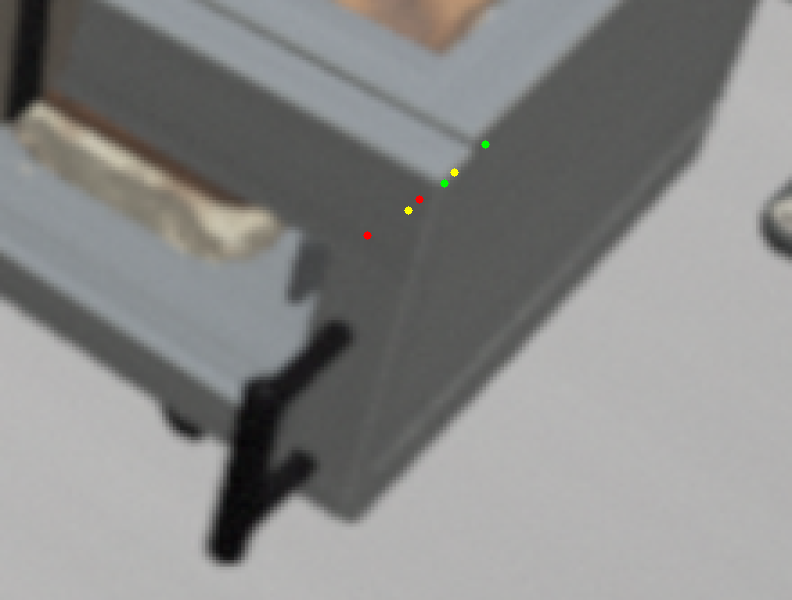

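The door's corner sits on the green marks for 0 rad, at about (445,183) and (480,143). The seam is thin and parallel, so the door is flush.

```bash
python3 -c "
from rig import *
print(sign_off())"
```

```text
the job is handed in; nothing more can be done
None
```

The stew warmer's door is shut and stayed flush after I let go, the empty warmer's door is still standing open, the arm is clear of everything, and I've handed the job in; sign-off gave no verdict.

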